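Show the apprentice which ferrule goes on which handle

ROBOT

A 6-joint arm with a two-finger parallel gripper is mounted at the origin on the work surface. World frame = base frame: x ahead of the robot, y to its left, z up, the work surface at z = 0. Lengths are in mm, angles in rad, forces in N, time in s.
With the tool pointing down it reaches from about 200 to 875 mm from the base axis. Payload 3.4 kg.
Tool frame: the origin (TCP) lies midway between the tips of the shut fingers; the grasp point (between the pads) lies 19 mm behind it (r.grip_point_offset is the distance from the TCP to the grasp point, in mm); z points along the fingers, y is the line along which they close (so a half turn about z gives the same grasp; the last joint's range is limited). The gripper opens to 94 mm and grips with 3 to 60 N. Pads are 16 mm wide; open, the fingers measure 119 mm over their backs; the gripper's body (75 mm by 177 mm) begins 78 mm behind the grasp point.
Start: joints at [1.043, 0.276, 1.505, -0, 1.361, -0.121], TCP at [227.533, 528.105, 205.493] pointing down, gripper open.
Joint ranges: [-2.89, 2.89], [-0.75, 2.08], [0.22, 2.7], [-1.18, 4.32], [0.11, 2.71], [-2.7, 2.7]. Speed limits (rad/s): [2.57, 2.57, 3.14, 3.14, 3.14, 3.14].

INTERFACE

Orientations are given as a unit quaternion [w, x, y, z].
In Python, from bench import telemetry, camera, get_calibration, r gives the robot as it stands.
- The arm moves only by the tool move_arm, never from a script. Its argument "moves" is a list of rows, each an object of numbers: "x", "y", "z": the shift along the tool's x, y, z in m; "twist": the turn about the tool's z in degrees; "gripper": the opening in per cent of the stroke, from 0 (shut) to 100 (fully open). In form: [{"x": .., "y": .., "z": .., "twist": .., "gripper": ..}, ...]. A call has 1 to 20 rows; each row is the pose to reach, as a shift and turn from the pose commanded when the call began, along the tool's axes at that moment; what a row does not reach only later rows make up. A row lasts 1/12 s, in which the tool goes at most 41.7 mm and 7.16 degrees, less where a joint would pass 70% of its speed; a pose out of reach is approached as far as the arm can. A call with a gripper value outside its range is refused whole. The fingers move at their own pace and stop on an object; the grip force is fixed at half the most. Time passes only in rows, so rows that repeat a pose let the fingers close. It gives the time, the measured TCP pose, the force, the opening and the grip force at its end, in the units of the state.
- telemetry.get_obs(): the state, without advancing time (a new reading comes with each control period).
- camera(name): name is "side" or "top" or "wrist"; returns the picture (420x560x3 uint8, blue, green, red); there is no depth.
- get_calibration(name): a dict with "camera_matrix" (3x3 intrinsics, pixels), "world_from_camera" (4x4, takes a point from camera to world coordinates); the wrist camera has in their place "T_tool_cam" (4x4, takes a point from camera to tool coordinates, whose origin is the TCP and whose axes are the flange's). Camera axes: x right, y up, looking along -z (the intrinsics and any distortion apply to the point x, -y, -z); pixel columns grow to the right and rows downward; lengths in mm; the calibration is good to about 2 mm. A picture is of the moment at which its call begins: read the wrist's pose just before it. get_calibration takes no time and is no camera call.
- r.close_job(): hands the job in; it is judged then, once.
The state is a dict: "time": time; "qpos": joint angles; "joint_velocities": joint speeds; "joint_efforts": joint torques, N m; "eef_pos": TCP position; "orientation": TCP orientation; "contact_force": force on the tool from outside, world axes, zero at the start; "ft_torque": the same for the moment, N m; "opening": opening from 0.0 (shut) to 1.0 (fully open); "grasp_force": force on a finger pad.
Only numpy, scipy, OpenCV 4.12 (cv2) and the standard library are available. Lean on these libraries where they do the work, as an engineer would, in place of code of your own. Each camera call takes 0.05 s, during which the arm holds its last target. There are 200 camera calls.

TASK

Show the apprentice which ferrule goes on which handle: push the red sliding cover of the grey ferrule tray all the way open, then point straight down at the brass ferrule in its pocket, with the fingertips centred about 2 cm above it, and keep still there for about two seconds. Then point in the same way, about 2 cm above its tip, at the handle that still has a bare wooden tip, and finish while still pointing at it. Pick nothing up, do not touch the ferrules or the handles, and leave everything else on the bench where it is.

Things in the scene. Friction and masses are not known exactly. Their poses are not given: they have to be found in the camera images.
- tray: Fixed grey metal tray, 300 mm long (its y), 76 mm wide (its x; 84 mm over the steel guide rails), 34 mm high, on the bench. Origin: centre of its underside; y along its length (positive end to the robot's left), z up. Its +y half holds three open pockets in a row, centred at y = 26, 74 and 122 mm, each 44 mm along y, 68 mm along x, with a floor at z = 4 mm; its -y half is a plain deck under which nothing lies. The cover hides the pockets until it is pushed open.
- cover (a joint): Position (m) of the red sheet-metal sliding cover on the tray: 0 = shut over the pockets, 0.146 = fully open against its stop over the deck. It slides along the tray's -y with about 1.2 N of friction and stays where it is left; it starts shut or up to 25 mm open. The cover is 148 mm long (y), 76 mm wide, 4 mm thick, its upper face at z = 39 mm above the bench.
- ridge (a point): Middle of the ridge, 63 mm above the bench and on a level with the flat top of the ridge: an upright black push ridge on the middle of the cover, 52 mm wide (across the tray, tray x), 14 mm thick (along the slide), standing 24 mm above the cover's upper face. Its axes are those of the tray: push its +y face towards -y to open.
- brass_ferrule: Yellow brass ferrule (short tube), 26 mm outside diameter, 17 mm bore, 24 mm tall, loose, standing on end in one of the tray's three pockets (which one varies). Origin: centre of its underside, z up; top 24 mm above the origin.
- steel_ferrule: Bright steel ferrule, 26 mm outside diameter, 17 mm bore, 24 mm tall, loose, standing on end in one of the tray's three pockets (which one varies). Origin: centre of its underside, z up; top 24 mm above the origin.
- black_ferrule: Black plastic ferrule, 26 mm outside diameter, 17 mm bore, 24 mm tall, loose, standing on end in one of the tray's three pockets (which one varies). Origin: centre of its underside, z up; top 24 mm above the origin.
- bare_handle: Turned file handle of light wood with a bare wooden tip: a thin stub 16 mm in diameter and 20 mm tall on top, no metal. Loose, standing upright on its butt; 38 mm at its thickest, 100 mm tall in all; can tip over if knocked. Origin: centre of its underside, z up; top of its tip 100 mm above the origin. The three handles stand in a row in front of the tray, which is which varies.
- capped_handle: Turned file handle of the same light wood whose tip is already covered by a steel ferrule 24 mm in diameter and 20 mm tall. Loose, standing upright on its butt; 38 mm at its thickest, 100 mm tall in all; can tip over if knocked. Origin: centre of its underside, z up; top of its tip 100 mm above the origin. The three handles stand in a row in front of the tray, which is which varies.
- black_handle: Turned black handle with a steel domed nut 22 mm in diameter on top. Loose, standing upright on its butt; 38 mm at its thickest, 100 mm tall in all; can tip over if knocked. Origin: centre of its underside, z up; top of its tip 100 mm above the origin. The three handles stand in a row in front of the tray, which is which varies.
- jar: Loose closed glass jar, 68 mm diameter, 85 mm tall, to the left of the tray; leave alone. Origin: centre of its underside.
- tub: Loose white plastic bowl, 100 mm across, 40 mm tall, left of the handles; leave alone. Origin: centre of its underside.
- hammer: Loose hammer lying to the right of the tray, its head away from the robot; leave alone. Origin: under the middle of its length.
- spool: Loose dark wooden spool, 48 mm diameter, 50 mm tall, standing beyond the tray; leave alone. Origin: centre of its underside.
There are look-alikes about, which are no part of the job. What is shaped like the bare_handle but blue or orange is not meant.

How it is judged:
By the outcome, as a careful person would: the job done as asked, in the order asked, and still so for the second after the job is handed in, with the robot touching nothing.
It also fails if it takes over 48 s, if anything falls off the work surface, if the arm or the gripper's body presses on something with over 40 N, if the wrist force passes 120 N, or if a joint passes its speed limit or range.

## Working session

There is one attempt and no reset: what is moved stays moved. The work goes in short steps, Python scripts to look and compute and a tool call to move; the robot and the scene stay as the last step left them, time stands still between calls to the robot, and variables do not carry over. Pictures are saved under pics/ and viewed, at most 10 in all, crops included, and the job is handed in when it is done.

Besides the shell and the picture viewer there is one more tool, called after "Emit:" as name(argument=value, ...) on one line, values as JSON. move_arm: Moves the arm, as the interface text tells. Its arguments: {"type":"object","properties":{"moves":{"type":"array","items":{"type":"object","properties":{"x":{"type":"number"},"y":{"type":"number"},"z":{"type":"number"},"twist":{"type":"number"},"gripper":{"type":"number"}}}}},"required":["moves"]}

```bash
mkdir -p pics; cat > h.py <<'E'
import numpy as np, cv2
from bench import telemetry, camera, get_calibration, r
def ray(name,u,v,z):
    c=get_calibration(name);K=np.array(c["camera_matrix"]);T=np.array(c["world_from_camera"])
    d=c.get("distortion") or c.get("dist_coeffs")
    p=cv2.undistortPoints(np.array([[[u,v]]],float),K,None if d is None else np.array(d,float))[0,0]
    w=T[:3,:3]@np.array([p[0],-p[1],-1]);o=T[:3,3]
    return o+w*(z-o[2])/w[2]
E
python3 - <<'E'
from h import *
for n in("top","side"):
    im=camera(n);cv2.imwrite(f"pics/{n}0.png",cv2.resize(im,(800,600)))
    cv2.imwrite(f"pics/{n}_raw.png",im)
    c=get_calibration(n);print(n,c.keys(),np.round(c["camera_matrix"],1).tolist(),np.round(c["world_from_camera"],2).tolist())
print(get_calibration("wrist"))
print(telemetry.get_obs())
E
```

```text
top dict_keys(['camera_matrix', 'world_from_camera']) [[402.6, 0.0, 278.8], [0.0, 402.6, 209.5], [0.0, 0.0, 1.0]] [[-0.02, 0.99, -0.14, 474.0], [-1.0, -0.01, 0.03, 3.97], [0.02, 0.14, 0.99, 1062.69], [0.0, 0.0, 0.0, 1.0]]
side dict_keys(['camera_matrix', 'world_from_camera']) [[469.0, 0.0, 285.4], [0.0, 469.0, 204.0], [0.0, 0.0, 1.0]] [[-0.94, 0.27, -0.21, 362.0], [-0.34, -0.73, 0.59, 646.63], [0.01, 0.63, 0.78, 932.22], [0.0, 0.0, 0.0, 1.0]]
{'camera_matrix': array([[370.73004312,   0.        , 280.01608797],
       [  0.        , 370.73004312, 204.62644028],
       [  0.        ,   0.        ,   1.        ]]), 'T_tool_cam': array([[-8.66372823e-04,  9.68682935e-01,  2.48299457e-01,
         7.23688007e+01],
       [ 9.99999423e-01,  9.96794916e-04, -3.99541355e-04,
         2.86816837e-01],
       [-6.34532529e-04,  2.48298968e-01, -9.68683240e-01,
        -1.78125852e+02],
       [ 0.00000000e+00,  0.00000000e+00,  0.00000000e+00,
         1.00000000e+00]])}
{'time': 0.1, 'qpos': array([ 1.04296534e+00,  2.76513621e-01,  1.50595411e+00, -2.95596958e-06,
        1.36068998e+00, -1.21011490e-01]), 'joint_velocities': array([-0.0011927 , -0.00053116, -0.00311979, -0.00066242,  0.00039823,
        0.00047969]), 'joint_efforts': array([ 5.28790970e-04, -4.05458236e+01, -2.37779707e+01,  7.01508159e-02,
        2.99205096e-02, -5.47741138e-05]), 'eef_pos': array([227.28953143, 527.64617544, 204.72246451]), 'orientation': array([-2.48068847e-04,  2.02009585e-01,  9.79383232e-01, -7.42167989e-04]), 'contact_force': array([-0.13511638, -0.42248751, -0.12742069]), 'ft_torque': array([-0.02930741,  0.00356642, -0.0012739 ]), 'grasp_force': 0.0, 'opening': 0.9964341697806309}
```

View pics/top0.png

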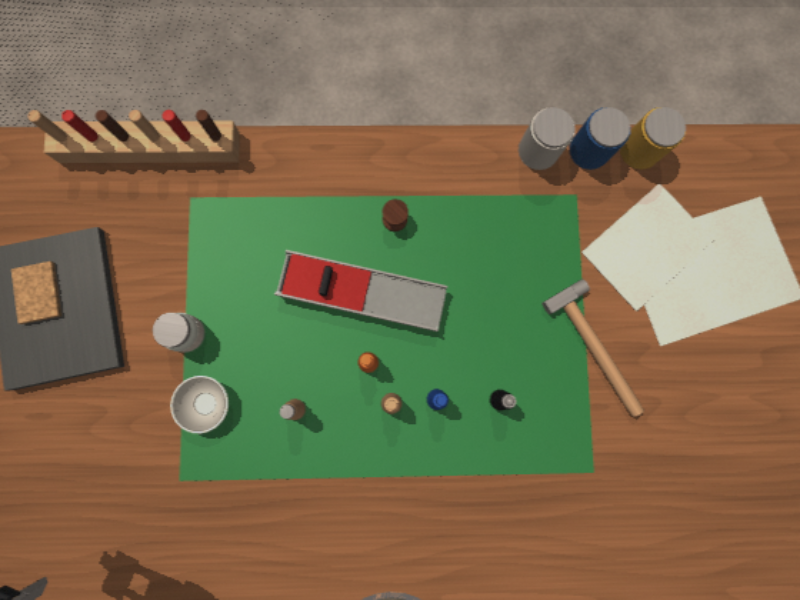

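View pics/side0.png

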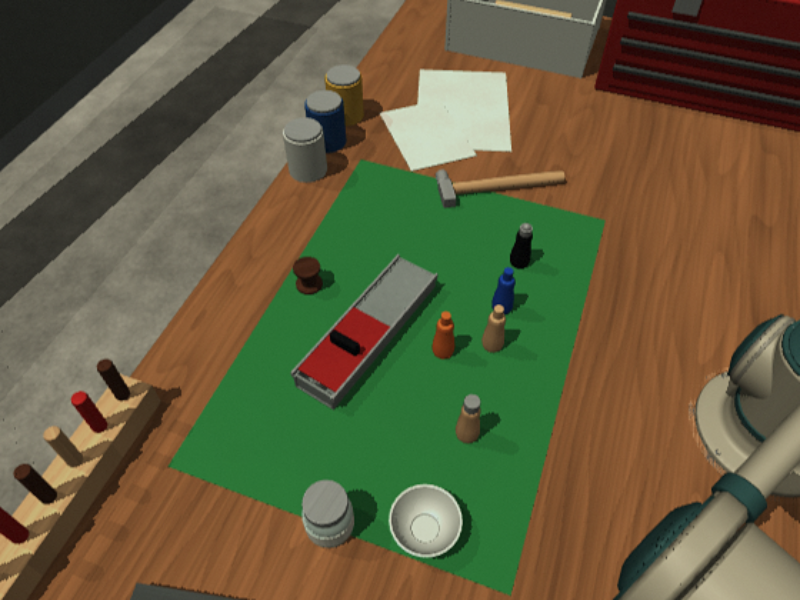

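The top view (800x600) shows the tray at about (362,292), with the black ridge at (326,281). These could be taken for the bare handle:
- Capped wood handle, top (292,410): grey tip.
- Plain wood handle, top (391,403), side (497,328): my choice.
- Blue look-alike, top (438,399).
- Orange look-alike, top (368,362).
- Black handle, top (503,400).

I'll check the choice in one close crop.

```bash
python3 - <<'E'
from h import *
a=cv2.imread("pics/top_raw.png")[165:305,185:325]  # tray+handles
b=cv2.imread("pics/side_raw.png")[170:320,200:380]
a=cv2.resize(a,(400,400),interpolation=2);b=cv2.resize(b,(400,333),interpolation=2)
b=cv2.copyMakeBorder(b,0,67,0,0,0)
cv2.imwrite("pics/c1.png",np.hstack([a,b]))
E
```

```text
(no output)
```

View pics/c1.png

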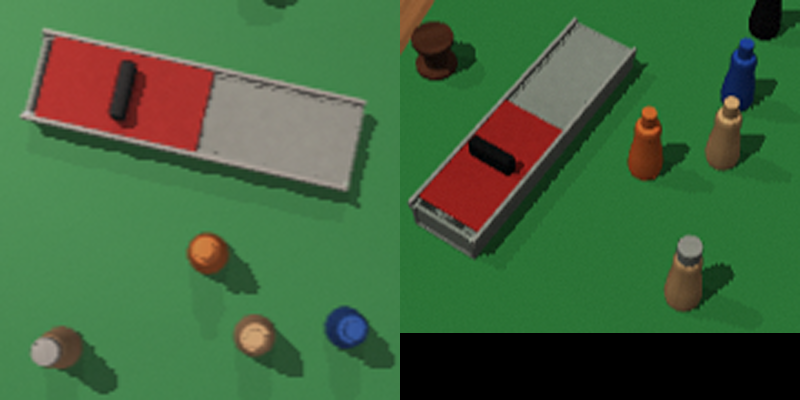

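```bash
python3 - <<'E'
from h import *
T=lambda u,v:(185+(u+.5)/400*140-.5,165+(v+.5)/400*140-.5)
S=lambda u,v:(200+(u-400+.5)*.45-.5,170+(v+.5)*150/333-.5)
tc=np.array([ray("top",*T(*p),39)for p in[(45,31),(24,116),(347,189),(365,102)]])
sc=np.array([ray("side",*S(*p),39)for p in[(411,203),(476,250),(635,51),(577,21)]])
for n,c in(("top",tc),("side",sc)):
    print(n,np.round(c,0)[:,:2].tolist(),"centre",np.round(c.mean(0)[:2],1))
    d=(tc[0]+tc[1]-tc[2]-tc[3])/2
    print(np.linalg.norm(d),np.degrees(np.arctan2(-d[0],d[1])))
for p in[(130,63),(118,118)]:print("ridge top",ray("top",*T(*p),63))
for p in[(474,141),(513,163)]:print("ridge side",ray("side",*S(*p),63))
print("bare",ray("top",*T(256,335),100),ray("side",*S(733,102),100))
for n,p in dict(orange=(208,249),blue=(350,330),cap=(45,352)).items():print(n,ray("top",*T(*p),100))
E
```

```text
top [[714.0, 179.0], [636.0, 197.0], [567.0, -91.0], [645.0, -110.0]] centre [640.6  43.7]
296.76007450813114 -13.482369978445405
side [[714.0, 182.0], [631.0, 208.0], [567.0, -86.0], [644.0, -106.0]] centre [638.7  49.3]
296.76007450813114 -13.482369978445405
ridge top [678.73000116  99.86611014  63.        ]
ridge top [629.71233362 110.2972964   63.        ]
ridge side [676.89891169 105.03313377  63.        ]
ridge side [629.20728534 116.20358519  63.        ]
bare [441.5804613   -7.52647954 100.        ] [438.61417574  -6.73496347 100.        ]
orange [512.71693718  31.38958671 100.        ]
blue [444.33762568 -85.23422415 100.        ]
cap [430.78821033 165.43329686 100.        ]
```

The crop confirms the bare handle: plain wood stub, tip at crop (256,335) in the top view and (733,102) in the side view, about (440,-7). The grey-tipped wood handle is the capped one. Next: the approach move in tool axes.

```bash
cat >> h.py <<'E'
from scipy.spatial.transform import Rotation as Ro
def shift(p):
    o=telemetry.get_obs();q=o["orientation"];R=Ro.from_quat([q[1],q[2],q[3],q[0]])
    y=R.as_matrix()[:,1]
    print("t",round(o["time"],2),"tcp",np.round(o["eef_pos"],1),"yang",round(np.degrees(np.arctan2(y[1],y[0])),2),"F",np.round(o["contact_force"],1))
    print("shift m",np.round(R.inv().apply(np.array(p)-o["eef_pos"])/1000,4))
E
python3 -c "
from h import *
shift([661,140,150])"
```

```text
t 0.1 tcp [227.3 527.6 204.7] yang 66.69 F [-0.1 -0.4 -0.1]
shift m [-0.5517 -0.1843  0.0549]
```

Emit:
move_arm(moves=[{"x": -0.04,"y": -0.013,"z": 0.0,"twist": -2,"gripper": 0},{"x": -0.08,"y": -0.026,"z": 0.0,"twist": -4,"gripper": 0},{"x": -0.12,"y": -0.04,"z": 0.0,"twist": -6,"gripper": 0},{"x": -0.16,"y": -0.053,"z": 0.0,"twist": -8,"gripper": 0},{"x": -0.195,"y": -0.065,"z": 0.0,"twist": -9.8,"gripper": 0},{"x": -0.23,"y": -0.077,"z": 0.0,"twist": -9.8,"gripper": 0},{"x": -0.265,"y": -0.089,"z": 0.0,"twist": -9.8,"gripper": 0},{"x": -0.3,"y": -0.1,"z": 0.0,"twist": -9.8,"gripper": 0},{"x": -0.335,"y": -0.112,"z": 0.0,"twist": -9.8,"gripper": 0},{"x": -0.37,"y": -0.124,"z": 0.005,"twist": -9.8,"gripper": 0},{"x": -0.405,"y": -0.135,"z": 0.01,"twist": -9.8,"gripper": 0},{"x": -0.44,"y": -0.147,"z": 0.02,"twist": -9.8,"gripper": 0},{"x": -0.475,"y": -0.159,"z": 0.03,"twist": -9.8,"gripper": 0},{"x": -0.505,"y": -0.169,"z": 0.04,"twist": -9.8,"gripper": 0},{"x": -0.53,"y": -0.177,"z": 0.05,"twist": -9.8,"gripper": 0},{"x": -0.545,"y": -0.182,"z": 0.055,"twist": -9.8,"gripper": 0},{"x": -0.552,"y": -0.184,"z": 0.055,"twist": -9.8,"gripper": 0},{"x": -0.552,"y": -0.184,"z": 0.055,"twist": -9.8,"gripper": 0},{"x": -0.552,"y": -0.184,"z": 0.055,"twist": -9.8,"gripper": 0},{"x": -0.552,"y": -0.184,"z": 0.055,"twist": -9.8,"gripper": 0}])

```text
time: 1.77
eef_pos: [660.8, 142.1, 151.4]
orientation: [0.0, 0.117, 0.993, 0.0]
contact_force: [-0.9, 0.2, 0.3]
opening: 0.005
grasp_force: 0.0
```

```bash
python3 - <<'E'
from h import *
shift([661,140,48])
im=camera("wrist");cv2.imwrite("pics/w1.png",im)
E
```

```text
t 1.77 tcp [660.8 142.1 151.4] yang 76.57 F [-0.9  0.2  0.3]
shift m [-0.0006 -0.0021  0.1034]
```

View pics/w1.png

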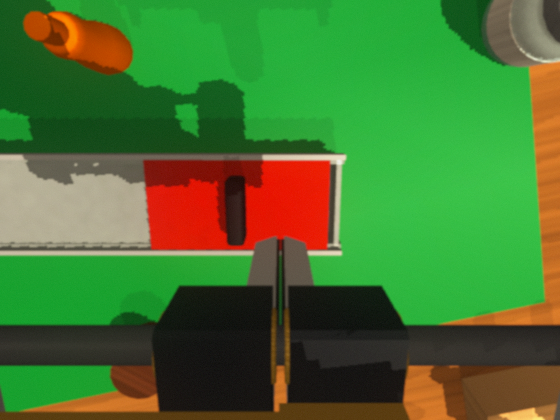

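The wrist view shows the ridge spanning about (226-245, 177-243) and the tray's +y end at (345,156) to (341,254). The fingertips are to the right of the ridge, over the cover.

```bash
cat >> h.py <<'E'
def wray(u,v,z):
    o=telemetry.get_obs();q=o["orientation"];R=Ro.from_quat([q[1],q[2],q[3],q[0]]).as_matrix()
    c=get_calibration("wrist");K=c["camera_matrix"];M=np.eye(4);M[:3,:3]=R;M[:3,3]=o["eef_pos"];T=M@c["T_tool_cam"]
    p=cv2.undistortPoints(np.array([[[u,v]]],float),K,None)[0,0]
    w=T[:3,:3]@np.array([p[0],-p[1],-1]);o=T[:3,3];return o+w*(z-o[2])/w[2]
E
python3 - <<'E'
from h import *
for n,p,z in[("ridge far",(226,177),63),("ridge near",(226,243),63),("ridge base+y",(245,243),39),("ridge top+y guess",(241,243),63),("corner near",(345,156),39),("corner far",(341,254),39),("cover -y near",(145,160),39),("cover -y far",(151,250),39),("cover +y",(330,205),39)]:
    w=wray(*p,z);d=w[:2]-[640,46];print(n,np.round(w,1),"tray xy",np.round([d@[.972,-.233],d@[.233,.972]],1))
E
```

```text
ridge far [627.8 110.2  63. ] tray xy [-26.8  59.5]
ridge near [676.9  96.5  63. ] tray xy [24.1 57.7]
ridge base+y [688.4 106.2  39. ] tray xy [33.  69.8]
ridge top+y guess [679.6 107.6  63. ] tray xy [24.1 69.1]
corner near [636.8 200.8  39. ] tray xy [-39.2 149.8]
corner far [716.7 182.   39. ] tray xy [ 42.8 150. ]
cover -y near [603.3  47.6  39. ] tray xy [-36.  -7.]
cover -y far [676.1  28.3  39. ] tray xy [39.2 -8.8]
cover +y [672.9 181.5  39. ] tray xy [  0.4 139.4]
```

Emit:
move_arm(moves=[{"x": -0.003,"z": 0.025,"y": 0,"twist": 0,"gripper": 0},{"x": -0.003,"z": 0.055,"y": 0,"twist": 0,"gripper": 0},{"x": -0.003,"z": 0.08,"y": 0,"twist": 0,"gripper": 0},{"x": -0.003,"z": 0.095,"y": 0,"twist": 0,"gripper": 0},{"x": -0.003,"z": 0.101,"y": 0,"twist": 0,"gripper": 0},{"x": -0.003,"z": 0.101,"y": 0,"twist": 0,"gripper": 0},{"x": -0.003,"z": 0.101,"y": 0,"twist": 0,"gripper": 0},{"x": -0.003,"z": 0.101,"y": -0.004,"twist": 0,"gripper": 0},{"x": -0.003,"z": 0.101,"y": -0.009,"twist": 0,"gripper": 0},{"x": -0.003,"z": 0.101,"y": -0.014,"twist": 0,"gripper": 0},{"x": -0.003,"z": 0.101,"y": -0.019,"twist": 0,"gripper": 0},{"x": -0.003,"z": 0.101,"y": -0.024,"twist": 0,"gripper": 0},{"x": -0.003,"z": 0.101,"y": -0.029,"twist": 0,"gripper": 0},{"x": -0.003,"z": 0.101,"y": -0.034,"twist": 0,"gripper": 0}])

```text
time: 2.98
eef_pos: [657.0, 106.4, 49.9]
orientation: [0.001, 0.118, 0.993, 0.0]
contact_force: [0.5, 1.3, 0.6]
opening: 0.001
grasp_force: 0.7
```

Emit:
move_arm(moves=[{"y": -0.006,"gripper": 0},{"y": -0.012,"gripper": 0},{"y": -0.018,"gripper": 0},{"y": -0.024,"gripper": 0},{"y": -0.03,"gripper": 0},{"y": -0.036,"gripper": 0},{"y": -0.042,"gripper": 0},{"y": -0.048,"gripper": 0},{"y": -0.054,"gripper": 0},{"y": -0.06,"gripper": 0},{"y": -0.066,"gripper": 0},{"y": -0.072,"gripper": 0},{"y": -0.078,"gripper": 0},{"y": -0.084,"gripper": 0},{"y": -0.089,"gripper": 0},{"y": -0.093,"gripper": 0},{"y": -0.096,"gripper": 0},{"y": -0.098,"gripper": 0},{"y": -0.099,"gripper": 0},{"y": -0.1,"gripper": 0}])

```text
schema error: expected keys x, y, z, twist, gripper
```

```bash
python3 - <<'E'
from h import *
shift([661,140,48])
im=camera("wrist");cv2.imwrite("pics/w2.png",im)
E
```

```text
t 2.98 tcp [657.  106.4  49.9] yang 76.47 F [0.5 1.3 0.6]
shift m [0.0039 0.0336 0.0019]
```

View pics/w2.png

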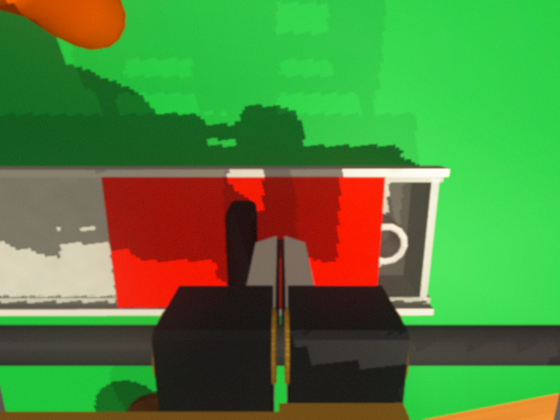

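The move was refused because every key is required. The picture shows the finger against the ridge at (240,245) and the last pocket starting to show a steel ferrule at (392,243). Sending the push again.

Emit:
move_arm(moves=[{"x": 0,"z": 0,"twist": 0,"y": -0.006,"gripper": 0},{"x": 0,"z": 0,"twist": 0,"y": -0.012,"gripper": 0},{"x": 0,"z": 0,"twist": 0,"y": -0.018,"gripper": 0},{"x": 0,"z": 0,"twist": 0,"y": -0.024,"gripper": 0},{"x": 0,"z": 0,"twist": 0,"y": -0.03,"gripper": 0},{"x": 0,"z": 0,"twist": 0,"y": -0.036,"gripper": 0},{"x": 0,"z": 0,"twist": 0,"y": -0.042,"gripper": 0},{"x": 0,"z": 0,"twist": 0,"y": -0.048,"gripper": 0},{"x": 0,"z": 0,"twist": 0,"y": -0.054,"gripper": 0},{"x": 0,"z": 0,"twist": 0,"y": -0.06,"gripper": 0},{"x": 0,"z": 0,"twist": 0,"y": -0.066,"gripper": 0},{"x": 0,"z": 0,"twist": 0,"y": -0.072,"gripper": 0},{"x": 0,"z": 0,"twist": 0,"y": -0.078,"gripper": 0},{"x": 0,"z": 0,"twist": 0,"y": -0.084,"gripper": 0},{"x": 0,"z": 0,"twist": 0,"y": -0.089,"gripper": 0},{"x": 0,"z": 0,"twist": 0,"y": -0.093,"gripper": 0},{"x": 0,"z": 0,"twist": 0,"y": -0.096,"gripper": 0},{"x": 0,"z": 0,"twist": 0,"y": -0.098,"gripper": 0},{"x": 0,"z": 0,"twist": 0,"y": -0.1,"gripper": 0},{"x": 0,"z": 0,"twist": 0,"y": -0.1,"gripper": 0}])

```text
time: 4.7
eef_pos: [632.8, 9.3, 49.3]
orientation: [-0.0, 0.118, 0.993, -0.0]
contact_force: [0.2, -0.2, 0.1]
opening: 0.005
grasp_force: 0.0
```

Emit:
move_arm(moves=[{"x": 0,"z": 0,"twist": 0,"y": -0.002,"gripper": 0},{"x": 0,"z": 0,"twist": 0,"y": -0.004,"gripper": 0},{"x": 0,"z": 0,"twist": 0,"y": -0.006,"gripper": 0},{"x": 0,"z": 0,"twist": 0,"y": -0.008,"gripper": 0},{"x": 0,"z": 0,"twist": 0,"y": -0.01,"gripper": 0},{"x": 0,"z": 0,"twist": 0,"y": -0.011,"gripper": 0},{"x": 0,"z": 0,"twist": 0,"y": -0.012,"gripper": 0},{"x": 0,"z": 0,"twist": 0,"y": -0.012,"gripper": 0}])

```text
time: 5.37
eef_pos: [630.1, -2.2, 49.3]
orientation: [-0.0, 0.118, 0.993, -0.0]
contact_force: [-0.6, 0.6, -0.0]
opening: 0.006
grasp_force: 0.2
```

Emit:
move_arm(moves=[{"x": 0,"z": 0,"twist": 0,"y": -0.001,"gripper": 0},{"x": 0,"z": 0,"twist": 0,"y": -0.002,"gripper": 0},{"x": 0,"z": 0,"twist": 0,"y": -0.003,"gripper": 0},{"x": 0,"z": 0,"twist": 0,"y": -0.004,"gripper": 0},{"x": 0,"z": 0,"twist": 0,"y": -0.004,"gripper": 0}])

```text
time: 5.78
eef_pos: [629.5, -5.0, 49.4]
orientation: [-0.0, 0.118, 0.993, 0.001]
contact_force: [-0.3, 4.2, -0.1]
opening: 0.006
grasp_force: 2.1
```

Emit:
move_arm(moves=[{"x": 0,"z": 0,"twist": 0,"y": -0.001,"gripper": 0},{"x": 0,"z": 0,"twist": 0,"y": -0.002,"gripper": 0},{"x": 0,"z": 0,"twist": 0,"y": -0.002,"gripper": 0}])

```text
time: 6.03
eef_pos: [629.5, -5.0, 49.4]
orientation: [0.0, 0.118, 0.993, 0.003]
contact_force: [0.9, 8.1, -0.9]
opening: 0.007
grasp_force: 4.3
```

The force rises while the tool stays put, so the cover is at its stop. I'll back off 20 mm, lift and look.

Emit:
move_arm(moves=[{"x": 0,"z": 0,"twist": 0,"y": 0.005,"gripper": 0},{"x": 0,"z": 0,"twist": 0,"y": 0.015,"gripper": 0},{"x": 0,"z": -0.015,"twist": 0,"y": 0.02,"gripper": 0},{"x": 0,"z": -0.04,"twist": 0,"y": 0.025,"gripper": 0},{"x": 0,"z": -0.07,"twist": 0,"y": 0.035,"gripper": 0},{"x": 0.01,"z": -0.1,"twist": 0,"y": 0.045,"gripper": 0},{"x": 0.02,"z": -0.12,"twist": 0,"y": 0.055,"gripper": 0},{"x": 0.025,"z": -0.13,"twist": 0,"y": 0.06,"gripper": 0},{"x": 0.025,"z": -0.13,"twist": 0,"y": 0.06,"gripper": 0},{"x": 0.025,"z": -0.13,"twist": 0,"y": 0.06,"gripper": 0},{"x": 0.025,"z": -0.13,"twist": 0,"y": 0.06,"gripper": 0}])

```text
time: 6.95
eef_pos: [618.2, 55.8, 177.8]
orientation: [-0.001, 0.118, 0.993, -0.001]
contact_force: [0.1, -0.3, 0.4]
opening: 0.011
grasp_force: 0.0
```

```bash
python3 - <<'E'
from h import *
shift([661,140,48])
im=camera("wrist");cv2.imwrite("pics/w3.png",im)
E
```

```text
t 6.95 tcp [618.2  55.8 177.8] yang 76.49 F [ 0.1 -0.3  0.4]
shift m [-0.0222  0.0921  0.1296]
```

View pics/w3.png

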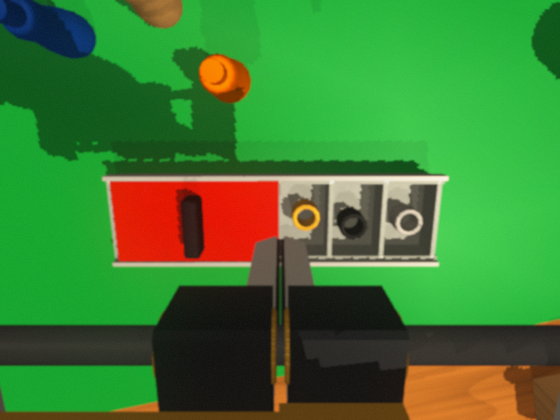

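The cover is fully open, with its edge at column 279. The brass ferrule is in the pocket next to it at (306,217), the black one is at (350,222) and the steel one at (409,222).

```bash
python3 - <<'E'
from h import *
im=cv2.imread("pics/w3.png");hsv=cv2.cvtColor(im,cv2.COLOR_BGR2HSV)
m=cv2.inRange(hsv,(12,120,90),(35,255,255));m[:, :285]=0;m[:, 330:]=0;m[:190]=0;m[250:]=0
pts=cv2.findNonZero(m);print(cv2.minEnclosingCircle(pts),len(pts))
w=wray(*cv2.minEnclosingCircle(pts)[0],28);w2=wray(306,217,28);print(w,w2)
d=w[:2]-[641.8,45.6];print(d@[.972,-.233],d@[.233,.972])
b=np.array([wray(*p,28)for p in[(306,217)]])
cv2.imwrite("pics/t2.png",camera("top"))
t=cv2.imread("pics/t2.png");m=cv2.inRange(cv2.cvtColor(t,cv2.COLOR_BGR2HSV),(15,130,90),(35,255,255));m[:170]=0;m[240:]=0;m[:,:190]=0;m[:,320:]=0
p=cv2.findNonZero(m)
if p is not None:c=cv2.minEnclosingCircle(p);print(c,len(p),ray("top",*c[0],28))
shift([w[0],w[1],48])
E
```

```text
((305.8928527832031, 214.5892791748047), 16.068092346191406) 610
[643.88151829  74.2314049   28.        ] [646.15296416  73.82466475  28.        ]
-4.64788156736753 28.314719323818906
t 7.05 tcp [618.2  55.7 177.5] yang 76.46 F [ 0.2 -0.1  0.4]
shift m [-0.0211  0.0242  0.1294]
```

Emit:
move_arm(moves=[{"x": -0.008,"y": 0.008,"z": 0.01,"twist": 0,"gripper": 0},{"x": -0.018,"y": 0.018,"z": 0.03,"twist": 0,"gripper": 0},{"x": -0.023,"y": 0.023,"z": 0.05,"twist": 0,"gripper": 0},{"x": -0.023,"y": 0.024,"z": 0.08,"twist": 0,"gripper": 0},{"x": -0.023,"y": 0.024,"z": 0.1,"twist": 0,"gripper": 0},{"x": -0.023,"y": 0.024,"z": 0.115,"twist": 0,"gripper": 0},{"x": -0.023,"y": 0.024,"z": 0.119,"twist": 0,"gripper": 0},{"x": -0.023,"y": 0.024,"z": 0.119,"twist": 0,"gripper": 0},{"x": -0.023,"y": 0.024,"z": 0.119,"twist": 0,"gripper": 0}])

```text
time: 7.8
eef_pos: [647.4, 74.3, 60.1]
orientation: [-0.0, 0.118, 0.993, 0.0]
contact_force: [-0.2, -0.5, 0.7]
opening: 0.004
grasp_force: 0.0
```

```bash
python3 - <<'E'
from h import *
shift([645.5,74,48])
ims=[camera("wrist"),camera("side")]
a=cv2.resize(ims[0][170:310,210:350],(400,400),interpolation=2)
b=cv2.resize(ims[1][180:300,190:310],(400,400),interpolation=2)
cv2.imwrite("pics/c4.png",np.hstack([a,b]))
E
```

```text
t 7.8 tcp [647.4  74.3  60.1] yang 76.48 F [-0.2 -0.5  0.7]
shift m [ 0.0017 -0.0007  0.0121]
```

View pics/c4.png

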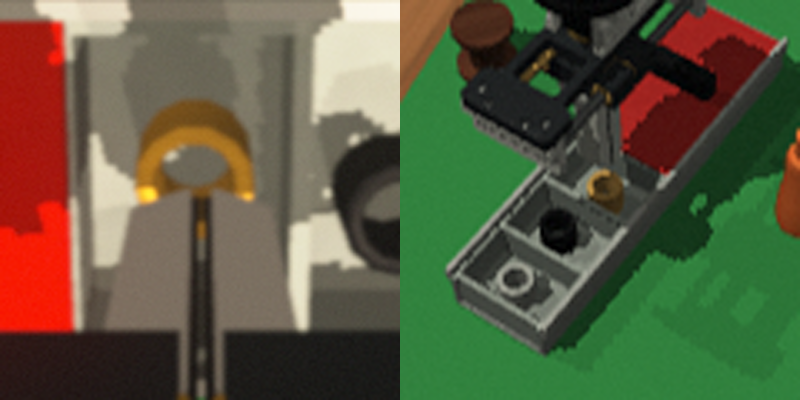

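Left: the fingers stand over the brass ring, whose centre is near crop (195,185). Right: the brass ferrule is next to the open cover.

```bash
python3 - <<'E'
from h import *
for v in(178,185,190):print(wray(210+195.5*.35-.5,170+v*.35-.5,28))
S=lambda u,v:(190+(u-400+.5)*.3-.5,180+(v+.5)*.3-.5)
print("side",ray("side",*S(606,184),28))
for p in((562,226),(517,275)):print(ray("side",*S(*p),28))
E
```

```text
[646.65357727  73.81676693  28.        ]
[648.16156308  73.45060802  28.        ]
[649.24192485  73.18828189  28.        ]
side [647.10362781  72.41502662  28.        ]
[661.96996345 115.73323194  28.        ]
[674.55777854 162.59800376  28.        ]
```

Estimates agree at about (647,73.5). Descend 12 mm and hold.

Emit:
move_arm(moves=[{"x": 0,"y": -0.0005,"z": 0.006,"twist": 0,"gripper": 0},{"x": 0,"y": -0.0005,"z": 0.011,"twist": 0,"gripper": 0},{"x": 0,"y": -0.0005,"z": 0.012,"twist": 0,"gripper": 0},{"x": 0,"y": -0.0005,"z": 0.012,"twist": 0,"gripper": 0},{"x": 0,"y": -0.0005,"z": 0.012,"twist": 0,"gripper": 0},{"x": 0,"y": -0.0005,"z": 0.012,"twist": 0,"gripper": 0},{"x": 0,"y": -0.0005,"z": 0.012,"twist": 0,"gripper": 0},{"x": 0,"y": -0.0005,"z": 0.012,"twist": 0,"gripper": 0},{"x": 0,"y": -0.0005,"z": 0.012,"twist": 0,"gripper": 0},{"x": 0,"y": -0.0005,"z": 0.012,"twist": 0,"gripper": 0},{"x": 0,"y": -0.0005,"z": 0.012,"twist": 0,"gripper": 0},{"x": 0,"y": -0.0005,"z": 0.012,"twist": 0,"gripper": 0},{"x": 0,"y": -0.0005,"z": 0.012,"twist": 0,"gripper": 0},{"x": 0,"y": -0.0005,"z": 0.012,"twist": 0,"gripper": 0},{"x": 0,"y": -0.0005,"z": 0.012,"twist": 0,"gripper": 0},{"x": 0,"y": -0.0005,"z": 0.012,"twist": 0,"gripper": 0},{"x": 0,"y": -0.0005,"z": 0.012,"twist": 0,"gripper": 0},{"x": 0,"y": -0.0005,"z": 0.012,"twist": 0,"gripper": 0},{"x": 0,"y": -0.0005,"z": 0.012,"twist": 0,"gripper": 0},{"x": 0,"y": -0.0005,"z": 0.012,"twist": 0,"gripper": 0}])

```text
time: 9.57
eef_pos: [646.7, 73.9, 48.5]
orientation: [0.0, 0.118, 0.993, 0.0]
contact_force: [0.4, -0.6, 0.4]
opening: 0.006
grasp_force: 0.0
```

Emit:
move_arm(moves=[{"x": 0,"y": 0,"z": 0,"twist": 0,"gripper": 0},{"x": 0,"y": 0,"z": 0,"twist": 0,"gripper": 0},{"x": 0,"y": 0,"z": 0,"twist": 0,"gripper": 0},{"x": 0,"y": 0,"z": 0,"twist": 0,"gripper": 0},{"x": 0,"y": 0,"z": 0,"twist": 0,"gripper": 0},{"x": 0,"y": 0,"z": 0,"twist": 0,"gripper": 0},{"x": 0,"y": 0,"z": 0,"twist": 0,"gripper": 0},{"x": 0,"y": 0,"z": 0,"twist": 0,"gripper": 0},{"x": 0,"y": 0,"z": 0,"twist": 0,"gripper": 0},{"x": 0,"y": 0,"z": 0,"twist": 0,"gripper": 0},{"x": 0,"y": 0,"z": 0,"twist": 0,"gripper": 0},{"x": 0,"y": 0,"z": 0,"twist": 0,"gripper": 0},{"x": 0,"y": 0,"z": 0,"twist": 0,"gripper": 0},{"x": 0,"y": 0,"z": 0,"twist": 0,"gripper": 0}])

```text
time: 10.73
eef_pos: [646.7, 73.9, 48.5]
orientation: [0.0, 0.118, 0.993, 0.0]
contact_force: [-0.2, -0.4, 0.2]
opening: 0.005
grasp_force: 0.0
```

```bash
python3 -c "
from h import *
shift([440,-7,165])"
```

```text
t 10.73 tcp [646.7  73.9  48.5] yang 76.49 F [-0.2 -0.4  0.2]
shift m [ 0.182  -0.1269 -0.1166]
```

Held for over 2.5 s. Now lift straight up and cross to above the bare handle.

Emit:
move_arm(moves=[{"x": 0,"y": 0,"z": -0.02,"twist": 0,"gripper": 0},{"x": 0,"y": 0,"z": -0.055,"twist": 0,"gripper": 0},{"x": 0,"y": 0,"z": -0.09,"twist": 0,"gripper": 0},{"x": 0.01,"y": -0.007,"z": -0.117,"twist": 0,"gripper": 0},{"x": 0.035,"y": -0.025,"z": -0.117,"twist": 0,"gripper": 0},{"x": 0.065,"y": -0.045,"z": -0.117,"twist": 0,"gripper": 0},{"x": 0.095,"y": -0.066,"z": -0.117,"twist": 0,"gripper": 0},{"x": 0.125,"y": -0.087,"z": -0.117,"twist": 0,"gripper": 0},{"x": 0.15,"y": -0.105,"z": -0.117,"twist": 0,"gripper": 0},{"x": 0.17,"y": -0.119,"z": -0.117,"twist": 0,"gripper": 0},{"x": 0.18,"y": -0.126,"z": -0.117,"twist": 0,"gripper": 0},{"x": 0.182,"y": -0.127,"z": -0.117,"twist": 0,"gripper": 0},{"x": 0.182,"y": -0.127,"z": -0.117,"twist": 0,"gripper": 0},{"x": 0.182,"y": -0.127,"z": -0.117,"twist": 0,"gripper": 0},{"x": 0.182,"y": -0.127,"z": -0.117,"twist": 0,"gripper": 0}])

```text
time: 11.98
eef_pos: [441.7, -6.9, 165.5]
orientation: [0.001, 0.117, 0.993, 0.0]
contact_force: [-0.3, 0.3, -0.5]
opening: 0.01
grasp_force: 0.0
```

```bash
python3 - <<'E'
from h import *
shift([440,-7,120])
ims=[camera("wrist"),camera("side")]
cv2.imwrite("pics/side5.png",ims[1])
a=cv2.resize(ims[0][130:330,180:380],(400,400),interpolation=2)
b=cv2.resize(ims[1][140:280,290:430],(400,400),interpolation=2)
cv2.imwrite("pics/c5.png",np.hstack([a,b]))
E
```

```text
t 11.98 tcp [441.7  -6.9 165.5] yang 76.52 F [-0.3  0.3 -0.5]
shift m [ 0.0017 -0.0005  0.0455]
```

View pics/c5.png

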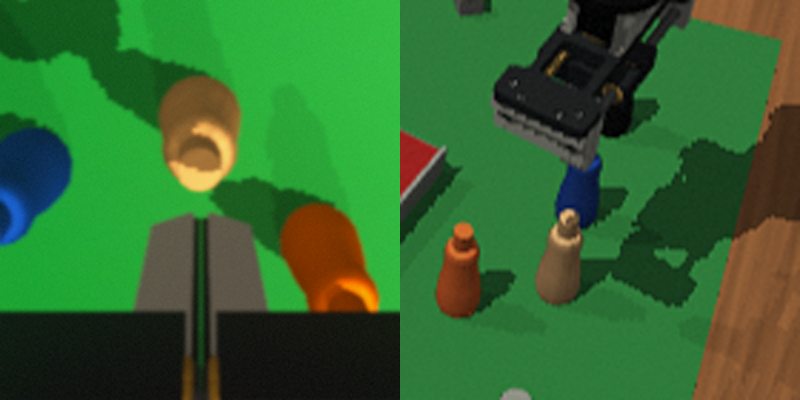

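Left: the bare tip's top disc is centred near crop (200,168), partly in the gripper's shadow. Right: the tip is at crop (568,214). The blue and orange handles are clear.

```bash
python3 - <<'E'
from h import *
for p in((200,168),(200,160)):print(wray(180+p[0]/2,130+p[1]/2,100))
print(ray("side",290+168.5*.35-.5,140+214*.35-.5,100))
shift([441,-7,120])
E
```

```text
[438.1761586   -5.64811959 100.        ]
[435.42673661  -4.98692759 100.        ]
[441.87196945  -9.36198401 100.        ]
t 12.08 tcp [441.3  -6.9 165.3] yang 76.53 F [ 0.  -0.5  0.3]
shift m [ 0.0002 -0.0002  0.0453]
```

Emit:
move_arm(moves=[{"x": 0.001,"y": 0,"z": 0.01,"twist": 0,"gripper": 0},{"x": 0.0015,"y": 0,"z": 0.02,"twist": 0,"gripper": 0},{"x": 0.0015,"y": 0,"z": 0.028,"twist": 0,"gripper": 0},{"x": 0.0015,"y": 0,"z": 0.03,"twist": 0,"gripper": 0},{"x": 0.0015,"y": 0,"z": 0.03,"twist": 0,"gripper": 0},{"x": 0.0015,"y": 0,"z": 0.03,"twist": 0,"gripper": 0}])

```text
time: 12.58
eef_pos: [439.0, -6.7, 135.5]
orientation: [0.0, 0.117, 0.993, 0.0]
contact_force: [0.0, 0.2, -0.2]
opening: 0.004
grasp_force: 0.0
```

```bash
python3 - <<'E'
from h import *
shift([440,-7,120])
ims=[camera("wrist"),camera("side")]
a=cv2.resize(ims[0][170:270,230:330],(400,400),interpolation=2)
b=cv2.resize(ims[1][160:260,300:400],(400,400),interpolation=2)
cv2.imwrite("pics/c6.png",np.hstack([a,b]))
E
```

```text
t 12.58 tcp [439.   -6.7 135.5] yang 76.5 F [ 0.   0.2 -0.2]
shift m [-0.0011 -0.      0.0155]
```

View pics/c6.png

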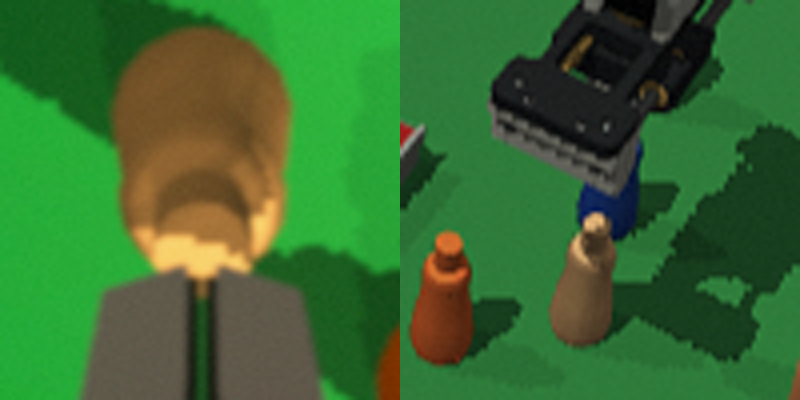

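The top disc of the stub spans crop columns 152-254, with its upper arc at row 200. That puts its centre near (203,253).

```bash
python3 - <<'E'
from h import *
for v in(248,254):print(wray(230+203/4-.4,170+v/4-.4,100))
print(ray("side",300+196/4-.4,160+222/4-.4,100))
E
```

```text
[438.78019563  -6.06115819 100.        ]
[439.7129748   -6.28580877 100.        ]
[441.08843444  -7.53782003 100.        ]
```

Consistent at about (440,-7). Go down 15.5 mm and settle.

Emit:
move_arm(moves=[{"x": -0.001,"y": 0,"z": 0.005,"twist": 0,"gripper": 0},{"x": -0.001,"y": 0,"z": 0.01,"twist": 0,"gripper": 0},{"x": -0.001,"y": 0,"z": 0.014,"twist": 0,"gripper": 0},{"x": -0.001,"y": 0,"z": 0.0155,"twist": 0,"gripper": 0},{"x": -0.001,"y": 0,"z": 0.0155,"twist": 0,"gripper": 0},{"x": -0.001,"y": 0,"z": 0.0155,"twist": 0,"gripper": 0},{"x": -0.001,"y": 0,"z": 0.0155,"twist": 0,"gripper": 0},{"x": -0.001,"y": 0,"z": 0.0155,"twist": 0,"gripper": 0},{"x": -0.001,"y": 0,"z": 0.0155,"twist": 0,"gripper": 0},{"x": -0.001,"y": 0,"z": 0.0155,"twist": 0,"gripper": 0},{"x": -0.001,"y": 0,"z": 0.0155,"twist": 0,"gripper": 0},{"x": -0.001,"y": 0,"z": 0.0155,"twist": 0,"gripper": 0},{"x": -0.001,"y": 0,"z": 0.0155,"twist": 0,"gripper": 0},{"x": -0.001,"y": 0,"z": 0.0155,"twist": 0,"gripper": 0},{"x": -0.001,"y": 0,"z": 0.0155,"twist": 0,"gripper": 0},{"x": -0.001,"y": 0,"z": 0.0155,"twist": 0,"gripper": 0},{"x": -0.001,"y": 0,"z": 0.0155,"twist": 0,"gripper": 0},{"x": -0.001,"y": 0,"z": 0.0155,"twist": 0,"gripper": 0},{"x": -0.001,"y": 0,"z": 0.0155,"twist": 0,"gripper": 0},{"x": -0.001,"y": 0,"z": 0.0155,"twist": 0,"gripper": 0}])

```text
time: 14.35
eef_pos: [439.5, -7.0, 119.9]
orientation: [0.0, 0.118, 0.993, 0.0]
contact_force: [0.1, -0.5, -0.6]
opening: 0.007
grasp_force: 0.0
```

Emit:
move_arm(moves=[{"x": 0,"y": 0,"z": 0,"twist": 0,"gripper": 0},{"x": 0,"y": 0,"z": 0,"twist": 0,"gripper": 0},{"x": 0,"y": 0,"z": 0,"twist": 0,"gripper": 0},{"x": 0,"y": 0,"z": 0,"twist": 0,"gripper": 0},{"x": 0,"y": 0,"z": 0,"twist": 0,"gripper": 0},{"x": 0,"y": 0,"z": 0,"twist": 0,"gripper": 0},{"x": 0,"y": 0,"z": 0,"twist": 0,"gripper": 0},{"x": 0,"y": 0,"z": 0,"twist": 0,"gripper": 0},{"x": 0,"y": 0,"z": 0,"twist": 0,"gripper": 0},{"x": 0,"y": 0,"z": 0,"twist": 0,"gripper": 0},{"x": 0,"y": 0,"z": 0,"twist": 0,"gripper": 0},{"x": 0,"y": 0,"z": 0,"twist": 0,"gripper": 0}])

```text
time: 15.35
eef_pos: [439.5, -7.0, 120.0]
orientation: [0.0, 0.118, 0.993, 0.0]
contact_force: [-1.3, -0.2, -0.1]
opening: 0.003
grasp_force: 0.0
```

```bash
python3 -c "
from h import *
shift([440,-7,120]);print(r.close_job())"
```

```text
t 15.35 tcp [439.5  -7.  120. ] yang 76.49 F [-1.3 -0.2 -0.1]
shift m [-0.0005  0.0001 -0.    ]
the job is handed in; nothing more can be done
None
```

I pushed the cover open to its stop, held about 2 cm above the brass ferrule for over 2 seconds, and handed the job in at 15.4 s while still pointing about 2 cm above the bare handle's tip; the hand-in returned no verdict.

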